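# Zero the fine knob of a coaxial coarse/fine control

## Task

On the bench signal unit, turn the fine knob (the tall bar on top of the concentric pair) so that its nose points at the raised mark on the panel, without turning the coarse ring beneath it or pressing on it with the gripper. The two knobs are clutched together: push the fine knob down through its loose play until you feel the clutch spring yield, keep that gentle push while you turn, since letting up or bottoming it out drags the ring along, then let it rise and let go. Do not shift the other things on the bench.

Things in the scene. Friction and masses are not known exactly. Their poses are not given: they have to be found in the camera images.
- unit: Signal unit: white box 180 (x) x 260 (y) x 60 mm high, screwed to the bench, level grey panel on top. Origin at the centre of its underside; its z axis (up) is also the knobs' common axis; its +x points from the axis to the raised mark. Flat display (7 mm high) and two 12 mm buttons at its +y side, four 14 mm brass posts at its -y side, over 70 mm from the axis.
- mark (a point): Centre of the top of the raised mark on the panel: a black rib 18 x 4 x 3 mm lying radially, 53 mm from the knob axis in the unit's +x direction. It does not move.
- fine_top (a point): Centre of the fine knob's top, on the knob axis, 122 mm above the bench when not pushed; x along the bar to the nose, z up. The knob is a black bar 36 mm long, 12 mm wide (flat parallel sides), 26 mm tall on a 20 mm round sleeve; at one end a nose 5 mm wide, its tip 30 mm from the axis, with a thin line on top. A grip of about 30 N on the flat sides holds it for pushing and turning.
- fine_under (a point): Centre of the fine bar's underside, 18 mm above the ring when up. Pushed down: 1 to 13 mm of loose play (new each time, unseen) at 1.5 to 2.5 N; then the clutch spring yields at about 6 N, stiffening 3.5 N/mm for 2 mm to about 13 N; then a hard bottom. Pushed with 6 to 13 N (best 9 to 10 N) the fine knob turns alone; with less or more the ring is dragged along. It springs up when let go.
- fine (a joint): Angle of the fine knob in rad: 0 when the nose points at the mark, positive anticlockwise seen from above. It starts between -1.2 and -0.5, so it must be turned anticlockwise; range -1.7 to 0.7. With the clutch freed it turns easily (0.02 N m) and stays where it is left.
- coarse (a joint): Angle of the coarse ring in rad, positive anticlockwise seen from above; starts anywhere from -1 to 1 and is to be left there. It turns easily (0.02 N m).
- coarse_rim (a point): Point on the upper rim of the coarse ring, beside its small dark dot, 36 mm from the knob axis and 78 mm above the bench. The coarse ring is an aluminium ring with a ridged side, 72 mm in diameter, its top 18 mm above the panel, concentric with the fine knob and beneath it.
- tray: Bystander: blue open parts tray 120 x 90 x 45 mm, loose. Origin at the centre of its underside.
- driver: Bystander: screwdriver 160 mm long lying on the bench, loose.
- motor: Bystander: small yellow gear motor about 85 x 30 x 19 mm lying on the bench, loose. Origin at the centre of its underside.

How it is judged:
At the end, for the whole second after the job is handed in: The nose of the fine knob points at the mark to within 0.1 rad (6 degrees), at rest and let go, and the rim of the coarse ring is within 4.5 mm (7 degrees) of where it started (value of joint fine between -0.1 and 0.1 rad and not (velocity of joint fine above 0.05 rad/s) and velocity of joint fine above -0.05 rad/s and distance of coarse_rim from where it was at the start of the episode below 0.0045 m); the robot touches nothing.
It fails at once if the coarse ring was turned: its rim moved more than 4.5 mm (7 degrees) (distance of coarse_rim from where it was at the start of the episode above 0.0045 m).
It fails at once if the gripper pressed on the coarse ring with more than 4 N (contact force between the fingers and coarse_c0 above 4 N).
It fails at once if a bystander was shifted by more than 20 mm (distance of any of tray, driver, motor from where it was at the start of the episode above 0.02 m).
It also fails if it takes over 54 s, if anything falls off the work surface, if the arm or the gripper's body presses on something with over 40 N, if the wrist force passes 120 N, or if a joint passes its speed limit or range.

## Robot

A 7-joint arm with a two-finger parallel gripper is mounted at the origin on the work surface. World frame = base frame: x ahead of the robot, y to its left, z up, the work surface at z = 0. Lengths are in m, angles in rad, forces in N, time in s.
With the tool pointing down it reaches from about 0.425 to 0.875 m from the base axis. Payload 4.7 kg.
Tool frame: the origin (TCP) lies midway between the tips of the shut fingers; the grasp point (between the pads) lies ctrl.grasp_offset behind it (ctrl.grasp_offset is the distance from the TCP to the grasp point, in m); z points along the fingers, y is the line along which they close (so a half turn about z gives the same grasp; the last joint's range is limited). The gripper opens to 87 mm and grips with 3 to 60 N. Pads are 19 mm wide; open, the fingers measure 117 mm over their backs; the gripper's body (75 mm by 190 mm) begins 51 mm behind the grasp point.
Start: joints at [-1.16, 0.321, -0.07, 1.45, 0.023, 1.371, -0.057], TCP at [0.251, 0.6, 0.223] pointing down, gripper open.
Joint ranges: [-2.86, 2.86], [-0.3, 2.09], [-1.38, 1.24], [0.06, 2.45], [-1.56, 4.7], [0.09, 2.05], [-2.69, 2.69]. Speed limits (rad/s): [2.57, 2.57, 3.14, 3.14, 3.14, 3.14, 3.14].

## Interface

Orientations are given as a rotation vector (axis times angle).
In Python, from bench import ctrl gives the robot as it stands. The module is installed in compiled form; this text tells all that it offers.
- The arm moves only by the tool jog_arm, never from a script. Its argument "moves" is one flat list of numbers, 7 for each row, row after row: the shift along the tool's x, y, z in units of 30 cm (1.0 is 30 cm), then the turn, a rotation vector about the tool's x, y, z in units of 60 degrees (1.0 is 60 degrees), then the gripper's target within -1 to 1 (fully open at 1, half-way at 0, shut at -1). In form: [x, y, z, wx, wy, wz, fingers, x, y, z, wx, wy, wz, fingers, ...]. A call has exactly 8 rows; each row is the pose to reach, as a shift and turn from the pose commanded when the call began, along the tool's axes at that moment; what a row does not reach only later rows make up. A row lasts 1/8 s, in which the tool goes at most 62.5 mm and 10.7 degrees, less where a joint would pass 70% of its speed; a pose out of reach is approached as far as the arm can. A call with a number of a shift or a turn outside -1 to 1 is refused whole. A call with a gripper value outside its range is refused whole. The fingers move at their own pace and stop on an object; "newtons" is the grip in N (left out, the last holds). Time passes only in rows, so rows that repeat a pose let the fingers close, or fill a call up. It gives the time, the measured TCP pose, the force, the opening and the grip force at its end, in the units of the state.
- ctrl.get_state(): the state, without advancing time (a new reading comes with each control period).
- ctrl.get_image(name): name is "scene" or "top"; returns a dict with "pixels" (480x640x3 uint8, red, green, blue), "fx", "fy", "cx", "cy" (pixels), "xyz" and "rotation" of the camera in the world. Camera axes: x right, y up, looking along -z (the intrinsics and any distortion apply to the point x, -y, -z); pixel columns grow to the right and rows downward; lengths in m; the calibration is good to about 2 mm. A picture is of the moment at which its call begins. There is no depth.
- ctrl.close_job(): hands the job in; it is judged then, once.
The state is a dict: "time": time; "joint_positions": joint angles; "qd": joint speeds; "joint_torque": joint torques, N m; "position": TCP position; "tool_rot": TCP orientation; "ft_force": force on the tool from outside, world axes, zero at the start; "torque": the same for the moment, N m; "grip_width": opening from 0.0 (shut) to 1.0 (fully open); "grip_force": force on a finger pad.
Only numpy, scipy, OpenCV 4.12 (cv2) and the standard library are available. Lean on these libraries where they do the work, as an engineer would, in place of code of your own. Each camera call takes 0.05 s, during which the arm holds its last target. There are 200 camera calls.

## Working session

There is one attempt and no reset: what is moved stays moved. The work goes in short steps, Python scripts to look and compute and a tool call to move; the robot and the scene stay as the last step left them, time stands still between calls to the robot, and variables do not carry over. Pictures are saved under pics/ and viewed, at most 10 in all, crops included, and the job is handed in when it is done.

Besides the shell and the picture viewer there is one more tool, called after ">>>" as name(argument=value, ...), one argument or row to a line, values as JSON. jog_arm: Moves the arm, as the interface text tells. Its arguments: {"type":"object","properties":{"moves":{"type":"array"},"newtons":{"type":"number"}},"required":["moves"]}

```bash
mkdir -p pics; cat > h.py <<'E'
import numpy as np, cv2
from bench import ctrl
def ray(im,u,v,z):
    K=np.array([[im["fx"],0,im["cx"]],[0,im["fy"],im["cy"]],[0,0,1.]])
    d=np.linalg.solve(K,[u,v,1]); d=np.array([d[0],-d[1],-d[2]])
    R=np.array(im["rotation"]).reshape(3,3) if np.size(im["rotation"])==9 else cv2.Rodrigues(np.array(im["rotation"],float))[0]
    d=R@d; o=np.array(im["xyz"]); return o+d*(z-o[2])/d[2]
def save(im,n,crop=None,s=1):
    p=im["pixels"][...,::-1]
    if crop: x0,y0,x1,y1=crop; p=p[y0:y1,x0:x1]
    cv2.imwrite("pics/"+n,cv2.resize(p,None,fx=s,fy=s,interpolation=cv2.INTER_CUBIC))
E
python3 - <<'E'
from h import *
for n in("top","scene"):
    im=ctrl.get_image(n); save(im,n+"0.png"); print({k:v for k,v in im.items() if k!="pixels"})
s=ctrl.get_state(); print(s, ctrl.grasp_offset)
E
```

```text
{'fx': 433.1053618575212, 'fy': 433.1053618575212, 'cx': 322.33150352552263, 'cy': 236.48310647798374, 'xyz': array([0.55624266, 0.02392609, 0.86191579]), 'rotation': array([ 0.0614559 , -0.03879513, -1.54594186])}
{'fx': 578.2941936885663, 'fy': 578.2941936885663, 'cx': 310.99327787852667, 'cy': 244.80392023576175, 'xyz': array([1.05184382, 0.83042731, 0.93369483]), 'rotation': array([0.28500877, 1.07997414, 2.44011089])}
{'time': 0.1, 'joint_positions': array([-1.15989161,  0.3217688 , -0.07007831,  1.45153056,  0.02258482,
        1.37078067, -0.05693752]), 'qd': array([ 0.00201389, -0.00339154, -0.00057387, -0.0045075 , -0.00016109,
       -0.00026921, -0.00036234]), 'joint_torque': array([ 5.06768611e-04, -4.92571914e+01, -4.05533044e-01, -3.13398170e+01,
       -6.41585095e-02,  3.95477400e-02,  1.07989895e-04]), 'position': array([0.25106514, 0.59903524, 0.22156914]), 'tool_rot': array([-6.19196742e-01, -3.07970281e+00,  2.64033513e-03]), 'ft_force': array([-0.27423636,  0.2338963 ,  0.02201685]), 'torque': array([-0.0248815 ,  0.00117682,  0.01313702]), 'grip_force': 0.0, 'grip_width': 1.004126244687752} 0.0187
```

View pics/top0.png

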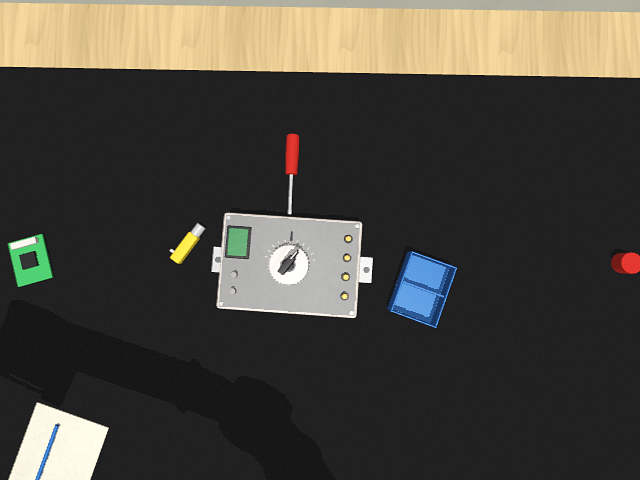

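View pics/scene0.png

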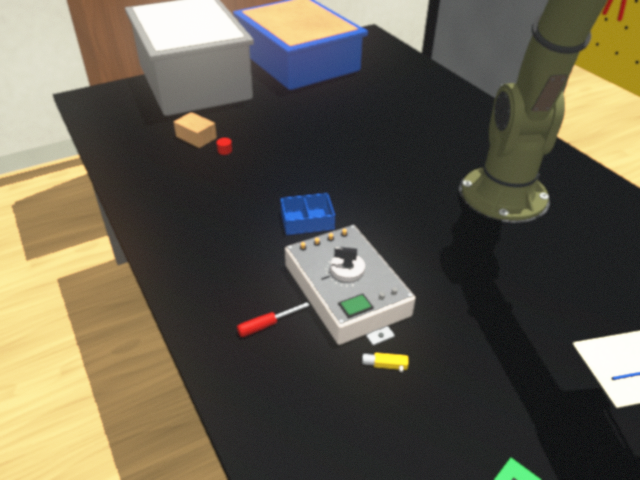

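The top view shows the knob near (289,263), the mark near (291,237), the driver tip near (290,213), and the motor and tray clear of the unit. I'll zoom in and measure.

```bash
cat > m.py <<'E'
from h import *
def meas(im,show=True):
    p=im["pixels"]; g=p.astype(int).max(2); hsv=cv2.cvtColor(p,cv2.COLOR_RGB2HSV)
    # ring: bright low-sat blob near knob
    roi=np.zeros_like(g,np.uint8); cv2.circle(roi,(290,263),24,1,-1)
    ring=((g>205)&(roi>0)).astype(np.uint8)
    pts=np.argwhere(ring)[:,::-1].astype(np.float32)
    (c,r)=cv2.minEnclosingCircle(pts)
    knob=((g<75)&(roi>0)).astype(np.uint8); n,l,st,ce=cv2.connectedComponentsWithStats(knob)
    for i in range(1,n): print("dark",st[i],ce[i])
    print("ring px",c,r,"world",ray(im,*c,0.078))
E
python3 - <<'E'
from m import *
im=ctrl.get_image("top"); meas(im); save(im,"t1.png",(240,215,340,290),8)
E
```

```text
dark [297 250   1   3   3] [297. 251.]
dark [282 255  10  10  19] [285.73684211 259.47368421]
dark [293 254   4   6   8] [294.375 256.5  ]
dark [283 261  11  13  27] [289.74074074 266.07407407]
dark [280 266   2   2   2] [280.5 266.5]
dark [278 270   1   2   2] [278.  270.5]
ring px (290.18267822265625, 262.5096130371094) 23.343368530273438 world [0.55782776 0.09287123 0.078     ]
```

View pics/t1.png

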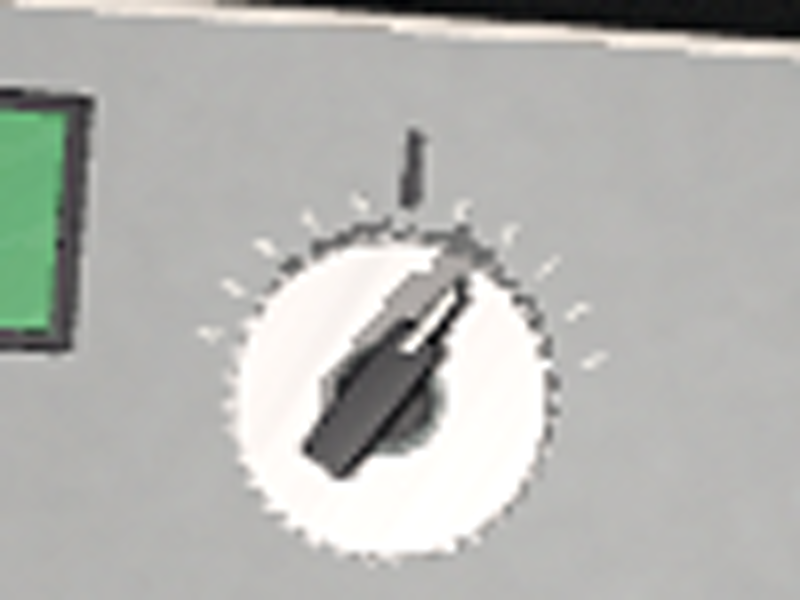

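The crop shows the ring centre at about (288.7,264.2), the mark centre at (291,235.6), the bar tail at (279.8,272.6) and the nose tip at (297.5,250.5).

```bash
python3 - <<'E'
from m import *
from scipy.spatial.transform import Rotation as R
im=ctrl.get_image("top"); f=lambda x,y,z: ray(im,240+(x+.5)/8-.5,215+(y+.5)/8-.5,z)
ring=f(393,397,.078); mark=f(412,168,.063); tail=f(322,464,.122); tip=f(463,287,.122); nl=f(322,464,.122)
ax=tail+(tip-tail)*18/48
print("ring",ring,"mark",mark,"axis from knob",ax, np.linalg.norm(tip-tail), np.linalg.norm(mark-ring))
um=(mark-ring)[:2]; uk=(tip-tail)[:2]
am=np.arctan2(um[1],um[0]); ak=np.arctan2(uk[1],uk[0])
# panel corners direction (scaled pics: top edge of unit)
p=im["pixels"]; g=p.astype(int).min(2); m=((g>110)).astype(np.uint8); m[:, :200]=0; m[:150]=0;m[350:]=0; m[:,385:]=0
m=cv2.morphologyEx(m,cv2.MORPH_OPEN,np.ones((25,25))); m2=cv2.morphologyEx(m,cv2.MORPH_CLOSE,np.ones((31,31)))
c=max(cv2.findContours(m2,0,2)[0],key=cv2.contourArea); bx=cv2.boxPoints(cv2.minAreaRect(c)); w=np.array([ray(im,u,v,.06) for u,v in bx]); print(w)
e=w-np.roll(w,1,0); print("edges",np.linalg.norm(e,axis=1),np.degrees(np.arctan2(e[:,1],e[:,0])),"centre",w.mean(0))
print("mark ang",np.degrees(am),"knob ang",np.degrees(ak), "fine",ak-am)
s=ctrl.get_state(); print(R.from_rotvec(s["tool_rot"]).as_matrix().round(4))
E
```

```text
ring [0.55473354 0.09548805 0.078     ] mark [0.60765861 0.09402716 0.063     ] axis from knob [0.55461413 0.09531964 0.122     ] 0.04815572573460758 0.055029058401013485
[[ 0.46923417  0.19603043  0.06      ]
 [ 0.64773133  0.19055568  0.06      ]
 [ 0.63892093 -0.00615784  0.06      ]
 [ 0.46132135  0.00203182  0.06      ]]
edges [0.19415991 0.17858109 0.19691072 0.1777883 ] [ 87.66431171  -1.7567894  -92.56444817 177.35978474] centre [0.55430194 0.09561502 0.06      ]
mark ang -1.5811316101014385 knob ang -37.03149414742138 fine -0.6187255473018841
[[-9.223e-01  3.864e-01 -4.000e-04]
 [ 3.864e-01  9.223e-01 -1.100e-03]
 [-1.000e-04 -1.100e-03 -1.000e+00]]
```

>>> jog_arm(
  moves=[-0.1,-0.07,0,0,0,0,0.2,-0.22,-0.16,0,0,0,0,0.2,-0.36,-0.26,0,0,0,0,0.2,-0.5,-0.36,0,0,0,0,0.2,-0.64,-0.47,0,0,0,0,0.2,-0.78,-0.57,0,0,0,0,0.2,-0.9,-0.66,0,0,0,0,0.2,-0.98,-0.72,0,0,0,0,0.2],
  newtons=30,
)

```text
time: 1.2
position: [0.4401, 0.2841, 0.2226]
tool_rot: [0.623, 3.079, -0.0]
ft_force: [0.2, -0.2, -0.1]
grip_width: 0.6
grip_force: 0.0
```

>>> jog_arm(
  moves=[-0.1,-0.07,0,0,0,0.05,0.2,-0.22,-0.16,0.02,0,0,0.12,0.2,-0.36,-0.26,0.06,0,0,0.2,0.2,-0.48,-0.35,0.1,0,0,0.238,0.2,-0.56,-0.41,0.13,0,0,0.238,0.2,-0.602,-0.437,0.15,0,0,0.238,0.2,-0.602,-0.437,0.15,0,0,0.238,0.2,-0.602,-0.437,0.15,0,0,0.238,0.2],
)

```text
time: 2.2
position: [0.5545, 0.0978, 0.1778]
tool_rot: [-0.994, -2.98, -0.001]
ft_force: [0.3, 0.7, 0.5]
grip_width: 0.599
grip_force: 0.0
```

```bash
cat > st.py <<'E'
from h import *
from scipy.spatial.transform import Rotation as R
def st():
    s=ctrl.get_state(); M=R.from_rotvec(s["tool_rot"]).as_matrix()
    print("t",s["time"],"pos",s["position"].round(4),"yaw_y",np.degrees(np.arctan2(M[1,1],M[0,1])).round(2),"zax",M[:,2].round(4),"F",s["ft_force"].round(2),"T",s["torque"].round(3),"grip",s["grip_width"],s["grip_force"],"j7",s["joint_positions"][6].round(2))
    return s,M
def go(M,p,t): print("tool units",(M.T@(np.array(t)-p)/.3).round(4))
E
python3 - <<'E'
from st import *
s,M=st(); go(M,s["position"],[.5546,.0954,.100])
E
```

```text
t 2.2 pos [0.5545 0.0978 0.1778] yaw_y 53.1 zax [-0.     0.001 -1.   ] F [0.32 0.71 0.53] T [ 0.004 -0.025 -0.038] grip 0.5991924101975069 0.0 j7 0.76
tool units [-0.0051 -0.0063  0.2593]
```

>>> jog_arm(
  moves=[-0.005,-0.006,0.04,0,0,0,0,-0.005,-0.006,0.1,0,0,0,0,-0.005,-0.006,0.16,0,0,0,0,-0.005,-0.006,0.21,0,0,0,0,-0.005,-0.006,0.24,0,0,0,0,-0.005,-0.006,0.255,0,0,0,0,-0.005,-0.006,0.255,0,0,0,0,-0.005,-0.006,0.255,0,0,0,0],
)

```text
time: 3.2
position: [0.5554, 0.0937, 0.1017]
tool_rot: [0.997, 2.978, 0.001]
ft_force: [0.1, 1.2, -0.1]
grip_width: 0.498
grip_force: 0.0
```

```bash
python3 - <<'E'
from st import *
s,M=st(); go(M,s["position"],[.5546,.0954,.100])
im=ctrl.get_image("scene"); save(im,"s1.png",(270,190,430,310),5)
E
```

```text
t 3.2 pos [0.5554 0.0937 0.1017] yaw_y 52.98 zax [ 1.2e-03  4.0e-04 -1.0e+00] F [ 0.1   1.2  -0.14] T [ 0.03  -0.014  0.015] grip 0.49782619439360337 0.0 j7 0.79
tool units [0.0056 0.0029 0.0056]
```

View pics/s1.png

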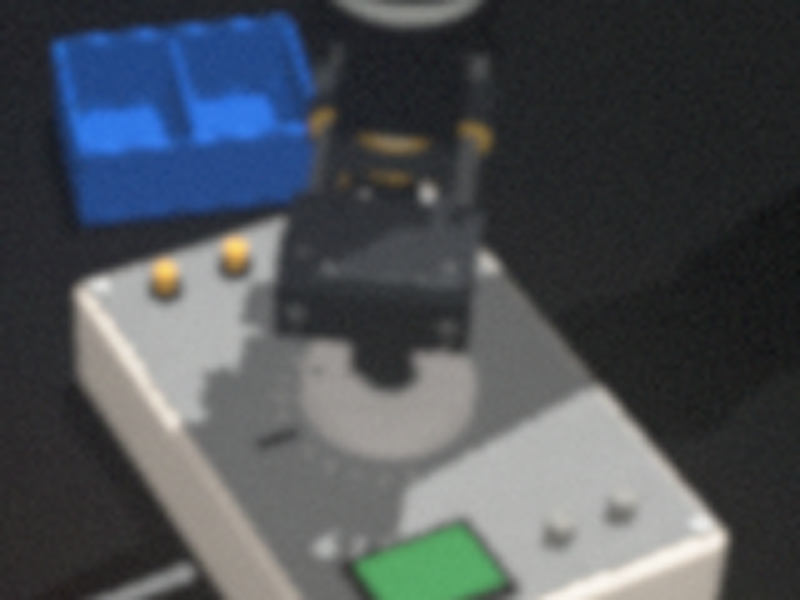

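The gripper straddles the knob. The ring's dark dot shows at crop (318,370), which is image (333.6,264). I'll correct slightly and settle before closing.

>>> jog_arm(
  moves=[0.003,0.001,0.005,0,0,0,0,0.003,0.001,0.005,0,0,0,0,0.003,0.001,0.005,0,0,0,0,0.003,0.001,0.005,0,0,0,0,0.003,0.001,0.005,0,0,0,0,0.003,0.001,0.005,0,0,0,0,0.003,0.001,0.005,0,0,0,0,0.003,0.001,0.005,0,0,0,0],
)

```text
time: 4.25
position: [0.5544, 0.0944, 0.0996]
tool_rot: [0.997, 2.979, 0.0]
ft_force: [-0.5, -0.5, -0.2]
grip_width: 0.499
grip_force: 0.0
```

```bash
python3 - <<'E'
from st import *
s,M=st(); go(M,s["position"],[.5546,.0954,.100])
im=ctrl.get_image("scene"); s,M=st(); np.save("scene_ref.npy",im["pixels"])
E
```

```text
t 4.25 pos [0.5544 0.0944 0.0996] yaw_y 52.99 zax [ 1.e-04  1.e-04 -1.e+00] F [-0.47 -0.53 -0.16] T [ 0.031  0.009 -0.038] grip 0.4986111347736412 0.0 j7 0.78
tool units [ 0.0014  0.0029 -0.0014]
t 4.3 pos [0.5544 0.0944 0.0996] yaw_y 52.99 zax [ 1.e-04  1.e-04 -1.e+00] F [-0.87 -0.85 -0.08] T [0.004 0.034 0.03 ] grip 0.4963442255163084 0.0 j7 0.78
```

>>> jog_arm(
  moves=[0.001,0.002,-0.001,0,0,0,-0.3,0.001,0.002,-0.001,0,0,0,-0.5,0.001,0.002,-0.001,0,0,0,-0.6,0.001,0.002,-0.001,0,0,0,-0.8,0.001,0.002,-0.001,0,0,0,-1,0.001,0.002,-0.001,0,0,0,-1,0.001,0.002,-0.001,0,0,0,-1,0.001,0.002,-0.001,0,0,0,-1],
  newtons=30,
)

```text
time: 5.3
position: [0.5556, 0.0966, 0.1001]
tool_rot: [0.995, 2.978, 0.004]
ft_force: [3.6, 4.6, -3.5]
grip_width: 0.137
grip_force: 30.0
```

```bash
python3 - <<'E'
from st import *
s,M=st()
E
```

```text
t 5.3 pos [0.5556 0.0966 0.1001] yaw_y 53.04 zax [ 0.0026  0.0018 -1.    ] F [ 3.65  4.56 -3.45] T [ 0.887 -0.935 -0.023] grip 0.13650315678149685 29.99870250627282 j7 0.78
```

>>> jog_arm(
  moves=[0,0.002,0.001,0,0,0,-1,0,0.004,0.003,0,0,0,-1,0,0.007,0.005,0,0,0,-1,0,0.007,0.007,0,0,0,-1,0,0.007,0.007,0,0,0,-1,0,0.007,0.007,0,0,0,-1,0,0.007,0.007,0,0,0,-1,0,0.007,0.007,0,0,0,-1],
)

```text
time: 6.3
position: [0.5558, 0.0967, 0.0978]
tool_rot: [0.997, 2.979, 0.0]
ft_force: [1.0, 2.6, 1.4]
grip_width: 0.133
grip_force: 30.0
```

```bash
python3 - <<'E'
from st import *
s,M=st()
E
```

```text
t 6.3 pos [0.5558 0.0967 0.0978] yaw_y 52.98 zax [ 1.e-04  0.e+00 -1.e+00] F [1.01 2.65 1.45] T [ 0.545 -0.326  0.046] grip 0.13299470153312185 29.99953287828248 j7 0.78
```

>>> jog_arm(
  moves=[0,0.002,0.002,0,0,0,-1,0,0.004,0.004,0,0,0,-1,0,0.004,0.006,0,0,0,-1,0,0.004,0.007,0,0,0,-1,0,0.004,0.007,0,0,0,-1,0,0.004,0.007,0,0,0,-1,0,0.004,0.007,0,0,0,-1,0,0.004,0.007,0,0,0,-1],
)

```text
time: 7.3
position: [0.556, 0.097, 0.0954]
tool_rot: [-0.997, -2.978, 0.002]
ft_force: [-3.2, -3.1, 1.6]
grip_width: 0.134
grip_force: 30.0
```

>>> jog_arm(
  moves=[0,0,0.002,0,0,0,-1,0,0,0.004,0,0,0,-1,0,0,0.006,0,0,0,-1,0,0,0.007,0,0,0,-1,0,0,0.007,0,0,0,-1,0,0,0.007,0,0,0,-1,0,0,0.007,0,0,0,-1,0,0,0.007,0,0,0,-1],
)

```text
time: 8.3
position: [0.5561, 0.0971, 0.0933]
tool_rot: [-0.997, -2.978, 0.002]
ft_force: [-3.3, -4.0, 1.2]
grip_width: 0.134
grip_force: 30.0
```

>>> jog_arm(
  moves=[0,-0.001,0.002,0,0,0,-1,0,-0.0025,0.004,0,0,0,-1,0,-0.0025,0.006,0,0,0,-1,0,-0.0025,0.007,0,0,0,-1,0,-0.0025,0.007,0,0,0,-1,0,-0.0025,0.007,0,0,0,-1,0,-0.0025,0.007,0,0,0,-1,0,-0.0025,0.007,0,0,0,-1],
)

```text
time: 9.3
position: [0.5561, 0.097, 0.0922]
tool_rot: [-0.997, -2.979, -0.0]
ft_force: [-4.5, -3.8, 6.9]
grip_width: 0.133
grip_force: 30.0
```

>>> jog_arm(
  moves=[0,-0.001,0.001,0,0,0,-1,0,-0.002,0.002,0,0,0,-1,0,-0.003,0.0035,0,0,0,-1,0,-0.003,0.0035,0,0,0,-1,0,-0.003,0.0035,0,0,0,-1,0,-0.003,0.0035,0,0,0,-1,0,-0.003,0.0035,0,0,0,-1,0,-0.003,0.0035,0,0,0,-1],
)

```text
time: 10.3
position: [0.556, 0.097, 0.0917]
tool_rot: [0.997, 2.978, 0.002]
ft_force: [-5.5, -2.4, 7.1]
grip_width: 0.134
grip_force: 30.0
```

```bash
python3 - <<'E'
from st import *
s,M=st()
E
```

```text
t 10.3 pos [0.556  0.097  0.0917] yaw_y 53.0 zax [ 0.0012  0.0012 -1.    ] F [-5.49 -2.42  7.14] T [-0.802  1.216  0.079] grip 0.13436632122913264 30.00151213724166 j7 0.79
```

>>> jog_arm(
  moves=[0.001,-0.002,0.001,0,0,0,-1,0.002,-0.004,0.002,0,0,0,-1,0.002,-0.004,0.002,0,0,0,-1,0.002,-0.004,0.002,0,0,0,-1,0.002,-0.004,0.002,0,0,0,-1,0.002,-0.004,0.002,0,0,0,-1,0.002,-0.004,0.002,0,0,0,-1,0.002,-0.004,0.002,0,0,0,-1],
)

```text
time: 11.3
position: [0.5559, 0.0969, 0.0916]
tool_rot: [0.996, 2.977, 0.005]
ft_force: [-3.1, -1.3, 7.8]
grip_width: 0.138
grip_force: 30.0
```

```bash
python3 - <<'E'
from st import *
s,M=st()
E
```

```text
t 11.3 pos [0.5559 0.0969 0.0916] yaw_y 53.01 zax [ 0.0036  0.002  -1.    ] F [-3.14 -1.3   7.8 ] T [-0.61  0.78  0.01] grip 0.13781228423835643 30.001307143829763 j7 0.79
```

>>> jog_arm(
  moves=[0.001,-0.001,0.001,0,0,0,-1,0.001,-0.002,0.002,0,0,0,-1,0.001,-0.002,0.003,0,0,0,-1,0.001,-0.002,0.003,0,0,0,-1,0.001,-0.002,0.003,0,0,0,-1,0.001,-0.002,0.003,0,0,0,-1,0.001,-0.002,0.003,0,0,0,-1,0.001,-0.002,0.003,0,0,0,-1],
)

```text
time: 12.3
position: [0.5559, 0.0968, 0.0911]
tool_rot: [0.995, 2.976, 0.006]
ft_force: [-2.6, -1.2, 9.9]
grip_width: 0.135
grip_force: 30.0
```

```bash
python3 - <<'E'
from st import *
s,M=st()
E
```

```text
t 12.3 pos [0.5559 0.0968 0.0911] yaw_y 53.01 zax [ 0.0049  0.0025 -1.    ] F [-2.55 -1.22  9.87] T [-0.52   0.689  0.045] grip 0.1346690898699085 30.001519722864032 j7 0.79
```

Now at 9.9 N. Turning a first ~9°.

>>> jog_arm(
  moves=[0,0,0,0,0,-0.02,-1,0,0,0,0,0,-0.045,-1,0,0,0,0,0,-0.07,-1,0,0,0,0,0,-0.095,-1,0,0,0,0,0,-0.12,-1,0,0,0,0,0,-0.14,-1,0,0,0,0,0,-0.15,-1,0,0,0,0,0,-0.15,-1],
)

```text
time: 13.3
position: [0.556, 0.0971, 0.0912]
tool_rot: [0.758, 3.044, 0.006]
ft_force: [-2.0, -0.9, 8.5]
grip_width: 0.138
grip_force: 30.0
```

```bash
python3 - <<'E'
from st import *
s,M=st()
im=ctrl.get_image("scene"); r=np.load("scene_ref.npy")
a=np.hstack([r[245:290,315:375],im["pixels"][245:290,315:375]])
cv2.imwrite("pics/cmp1.png",cv2.resize(a[...,::-1],None,fx=6,fy=6,interpolation=cv2.INTER_CUBIC))
E
```

```text
t 13.3 pos [0.556  0.0971 0.0912] yaw_y 62.02 zax [ 0.0053  0.0029 -1.    ] F [-2.   -0.88  8.5 ] T [-0.445  0.7    0.001] grip 0.13778864908843966 30.001288389321417 j7 0.94
```

View pics/cmp1.png

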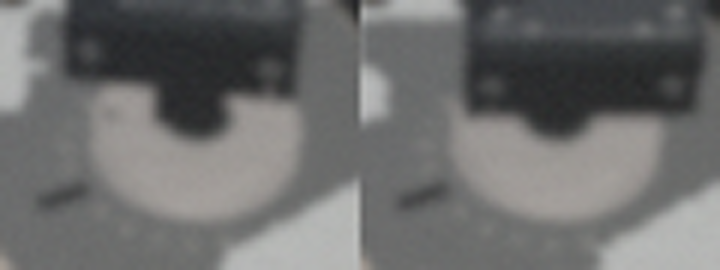

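The dot is now hidden by the finger's edge. Force is 8.5 N, inside the window. I'll add slightly more push and continue.

>>> jog_arm(
  moves=[0,0,0.001,0,0,-0.02,-1,0,0,0.001,0,0,-0.05,-1,0,0,0.001,0,0,-0.085,-1,0,0,0.001,0,0,-0.12,-1,0,0,0.001,0,0,-0.155,-1,0,0,0.001,0,0,-0.185,-1,0,0,0.001,0,0,-0.2,-1,0,0,0.001,0,0,-0.2,-1],
)

```text
time: 14.35
position: [0.5563, 0.0975, 0.0911]
tool_rot: [0.436, 3.106, 0.006]
ft_force: [-1.8, -1.1, 9.3]
grip_width: 0.136
grip_force: 30.0
```

```bash
python3 - <<'E'
from st import *
s,M=st()
E
```

```text
t 14.35 pos [0.5563 0.0975 0.0911] yaw_y 74.03 zax [ 0.0059  0.0033 -1.    ] F [-1.8  -1.06  9.33] T [-0.247  0.569  0.017] grip 0.13632661529793985 30.001234605442733 j7 1.14
```

>>> jog_arm(
  moves=[0,0,0,0,0,-0.025,-1,0,0,0,0,0,-0.06,-1,0,0,0,0,0,-0.1,-1,0,0,0,0,0,-0.14,-1,0,0,0,0,0,-0.18,-1,0,0,0,0,0,-0.215,-1,0,0,0,0,0,-0.233,-1,0,0,0,0,0,-0.233,-1],
)

```text
time: 15.35
position: [0.5563, 0.098, 0.0911]
tool_rot: [0.054, 3.135, 0.006]
ft_force: [-1.2, 0.9, 8.5]
grip_width: 0.133
grip_force: 30.0
```

```bash
python3 - <<'E'
from st import *
s,M=st()
E
```

```text
t 15.35 pos [0.5563 0.098  0.0911] yaw_y 88.03 zax [ 0.0061  0.0039 -1.    ] F [-1.19  0.86  8.49] T [-0.052  0.538  0.075] grip 0.13330441239841231 30.00100709265098 j7 1.38
```

>>> jog_arm(
  moves=[0,0,-0.004,0,0,0,-1,0,0,-0.008,0,0,0,-1,0,0,-0.012,0,0,0,-1,0,0,-0.016,0,0,0,-1,0,0,-0.02,0,0,0,-1,0,0,-0.023,0,0,0,-1,0,0,-0.025,0,0,0,-1,0,0,-0.025,0,0,0,-1],
)

```text
time: 16.35
position: [0.556, 0.0978, 0.0971]
tool_rot: [0.054, 3.136, 0.005]
ft_force: [4.8, 3.9, 0.9]
grip_width: 0.136
grip_force: 30.0
```

```bash
python3 - <<'E'
from st import *
s,M=st()
E
```

```text
t 16.35 pos [0.556  0.0978 0.0971] yaw_y 88.02 zax [ 0.0054  0.0032 -1.    ] F [4.81 3.91 0.92] T [ 0.832 -1.052  0.023] grip 0.13575945698870007 29.999328530102503 j7 1.38
```

>>> jog_arm(
  moves=[0,0.001,-0.003,0,0,0,-1,0,0.002,-0.006,0,0,0,-1,0,0.002,-0.007,0,0,0,-1,0,0.002,-0.007,0,0,0,-1,0,0.002,-0.007,0,0,0,-0.5,0,0.002,-0.007,0,0,0,0,0,0.002,-0.007,0,0,0,0.2,0,0.002,-0.007,0,0,0,0.2],
)

```text
time: 17.35
position: [0.5534, 0.0958, 0.0979]
tool_rot: [-0.056, -3.14, 0.0]
ft_force: [0.1, -0.4, -0.4]
grip_width: 0.508
grip_force: 0.0
```

```bash
python3 - <<'E'
from st import *
s,M=st()
E
```

```text
t 17.35 pos [0.5534 0.0958 0.0979] yaw_y 87.95 zax [-7.e-04 -2.e-04 -1.e+00] F [ 0.09 -0.39 -0.4 ] T [-0.011  0.015 -0.001] grip 0.5075589021739821 0.0 j7 1.38
```

>>> jog_arm(
  moves=[0,0,-0.05,0,0,0,0.2,0,0,-0.15,0,0,0,0.2,0,0,-0.28,0,0,0,0.2,0,0.1,-0.4,0,0,0,0.2,0,0.25,-0.45,0,0,0,0.2,0,0.4,-0.45,0,0,0,0.2,0,0.55,-0.45,0,0,0,0.2,0,0.7,-0.45,0,0,0,0.2],
)

```text
time: 18.35
position: [0.5614, 0.3074, 0.2347]
tool_rot: [0.056, 3.14, 0.001]
ft_force: [0.0, 0.2, 0.5]
grip_width: 0.601
grip_force: 0.0
```

>>> jog_arm(
  moves=[0,0.1,0,0,0,0,0.2,0,0.2,0,0,0,0,0.2,0,0.25,0,0,0,0,0.2,0,0.25,0,0,0,0,0.2,0,0.25,0,0,0,0,0.2,0,0.25,0,0,0,0,0.2,0,0.25,0,0,0,0,0.2,0,0.25,0,0,0,0,0.2],
)

```text
time: 19.35
position: [0.564, 0.3805, 0.2334]
tool_rot: [0.057, 3.141, 0.0]
ft_force: [0.2, -0.9, 0.3]
grip_width: 0.599
grip_force: 0.0
```

```bash
python3 - <<'E'
from st import *
s,M=st()
im=ctrl.get_image("top"); save(im,"t2.png",(240,215,340,290),8)
im=ctrl.get_image("scene"); r=np.load("scene_ref.npy")
a=np.hstack([r[245:290,315:375],im["pixels"][245:290,315:375]])
cv2.imwrite("pics/cmp2.png",cv2.resize(a[...,::-1],None,fx=6,fy=6,interpolation=cv2.INTER_CUBIC))
E
```

```text
t 19.35 pos [0.564  0.3805 0.2334] yaw_y 87.94 zax [ 2.e-04  1.e-04 -1.e+00] F [ 0.23 -0.88  0.28] T [ 0.039 -0.013 -0.016] grip 0.5989497141116279 0.0 j7 0.94
```

View pics/t2.png

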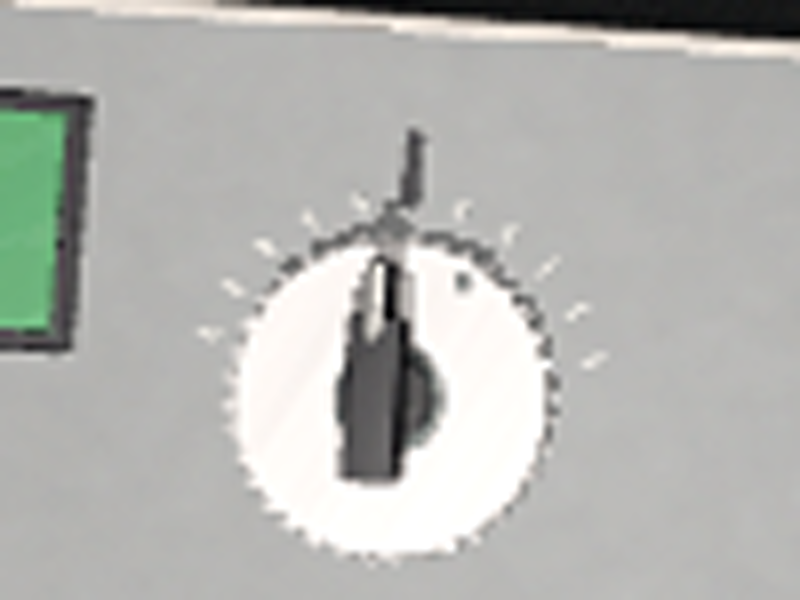

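View pics/cmp2.png

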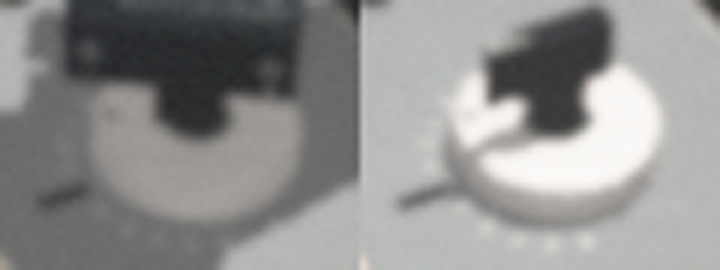

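The nose now points at the mark (tail (371,479), tip (384,258)). The ring's dot, at (470,112) in the right half against (110,112) in the left, hasn't moved. A quick numeric check, then I'll hand in.

```bash
python3 - <<'E'
from m import *
im=ctrl.get_image("top"); f=lambda x,y,z: ray(im,240+(x+.5)/8-.5,215+(y+.5)/8-.5,z)
d=f(384,258,.122)-f(371,479,.122); a=np.degrees(np.arctan2(d[1],d[0])); print(a, np.linalg.norm(d))
if abs(a+2)<3.5: print(ctrl.close_job())
E
```

```text
-1.659586257373135 0.047176788535984164
the job is handed in; nothing more can be done
None
```

The fine knob now points at the mark to within about 1° as measured from the top camera. The coarse ring's dot looks unmoved, the robot is clear of everything, and the job was handed in at about 19.5 s; no verdict came back.

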